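# Lid the olive crock, then lift off its outer lid alone

## Task

The olive crock's two lids lie nested on the cork trivet, with the knob of the perforated inner lid standing up through the collar of the outer lid. Lift the pair together by that knob, lower it gently onto the open crock until the inner lid sits fully home, and let go of the knob. Then take the outer lid by its collar, lift it straight up off the inner lid by about 12 cm and finish still holding it there, level, above the crock, with the inner lid left seated on the crock and the crock and everything else left where they stand.

Things in the scene. Friction and masses are not known exactly. Their poses are not given: they have to be found in the camera images.
- inner_knob (a point): Centre of the exposed part of the inner lid's wooden knob, an upright round rod 20 mm in diameter that shows for 30 mm above the collar while the lids are nested; its top is 15 mm above this point. Down from this point: collar top 15 mm, upper face of the inner lid's disc 48 mm, underside of the disc (rests on the crock's rim) 53 mm, bottom of its plug 65 mm. z up along the knob.
- outer_collar (a point): Centre, half-way up, of the outer lid's collar: an upright white ceramic tube, 44 mm outside diameter, 27 mm bore, 28 mm tall, standing on the outer lid's plate, whose upper face is 14 mm below this point. The knob passes loosely through it; nested, this point is 29 mm below the knob point. z up along the collar.
- crock_mouth (a point): Centre of the crock's mouth at rim height, 85 mm above its foot. The mouth is 108 mm wide (3 mm of play round the lid's plug), the rim 126 mm across. z upward. With the inner lid home the knob point is 53 mm above this point.
- trivet: Round cork trivet, 150 mm in diameter, 10 mm thick, fixed; the nested lids start on it. Origin at the centre of its underside, on the table.
- inner_lid: Inner lid: a perforated steel disc, 120 mm in diameter, 5 mm thick, with a plug below (102 mm wide tapering to 88 mm, 12 mm deep) and the knob above; about 0.3 kg. Origin at the centre of the plug's bottom, 65 mm below the knob point.
- outer_lid: Outer lid: a white ceramic plate, 136 mm in diameter, 5 mm thick, with a 4 mm skirt below its edge, the collar on top and a central hole as wide as its bore; about 0.22 kg. It only rests on the inner lid's disc. Origin at the centre of the plate's underside, 19 mm below the collar point.
- crock: The crock: a round white ceramic pot with two small ears, open at the top, 85 mm tall, 132 mm across, about 1.5 kg, standing loose on the table. Origin at the centre of its foot, on the table.
- jar: Bystander: ceramic jar with a twist cap, 68 mm in diameter, 110 mm tall. Origin under its centre.
- mortar: Bystander: marble mortar bowl, 100 mm across, 60 mm tall. Origin under its centre.
- shaker: Bystander: steel salt shaker, 36 mm in diameter, 65 mm tall, standing between the crock and the trivet. Origin under its centre.
- spoon: Bystander: wooden spoon lying flat on the table, about 250 mm long.
- mug: Bystander: terracotta mug, 76 mm across, 85 mm tall. Origin under its centre.
Not all that is in view belongs to the job. Leave any pink or yellow look-alike of the outer_lid alone. Several things have the shape of the trivet; the one meant has the colours described above.

How it is judged:
On the way, in this order (a step that is already met when the one before it is completed fails the run):
1. both lids are lifted together by the knob, nested, clear of the trivet (z of outer_collar in the frame of inner_knob below -0.025 m and horizontal distance between outer_collar and inner_knob below 0.008 m and contact force between the fingers and inner_lid above 0.3 N and height (world z) of inner_knob above 0.115 m and contact force between inner_lid and trivet below 0.05 N), for 0.1 s.
2. the nested pair is seated on the crock and the knob let go (horizontal distance between inner_knob and crock_mouth below 0.006 m and z of inner_knob in the frame of crock_mouth between 0.049 and 0.0565 m and angle between inner_knob's own z axis and vertical below 0.05 rad and z of outer_collar in the frame of inner_knob below -0.025 m and horizontal distance between outer_collar and inner_knob below 0.008 m and contact force between the fingers and inner_lid below 0.05 N and linear speed of inner_lid below 0.03 m/s), for 0.2 s.
3. the outer lid alone is lifted clear while the inner lid stays seated (horizontal distance between inner_knob and crock_mouth below 0.006 m and z of inner_knob in the frame of crock_mouth between 0.049 and 0.0565 m and angle between inner_knob's own z axis and vertical below 0.05 rad and z of outer_collar in the frame of inner_knob above 0.025 m), for 0.1 s.
At the end, for the whole second after the job is handed in: Inner lid seated on the crock (within 6 mm of centre, 4 mm of height, 0.05 rad), untouched; outer lid held still by the fingers, at least 85 mm above its nested place, within 60 mm of the crock's axis and 0.2 rad of level, touching neither; crock upright, within 20 mm of its start (horizontal distance between inner_knob and crock_mouth below 0.006 m and z of inner_knob in the frame of crock_mouth between 0.049 and 0.0565 m and angle between inner_knob's own z axis and vertical below 0.05 rad and z of outer_collar in the frame of inner_knob above 0.056 m and horizontal distance between outer_collar and crock_mouth below 0.06 m and angle between outer_collar's own z axis and vertical below 0.2 rad and contact force between the fingers and outer_lid above 0.5 N and contact force between each of outer_lid, the fingers and inner_lid below 0.05 N and contact force between outer_lid and crock below 0.05 N and linear speed of outer_lid below 0.03 m/s and linear speed of inner_lid below 0.02 m/s and angle between crock_mouth's own z axis and vertical below 0.08 rad and distance of crock_mouth from where it was at the start of the episode below 0.02 m); the arm keeps its last pose, push and grip.
It fails at once if the outer lid is parted from the inner lid while the inner lid is not seated on the crock (z of outer_collar in the frame of inner_knob above -0.017 m and not (horizontal distance between inner_knob and crock_mouth below 0.006 m and z of inner_knob in the frame of crock_mouth between 0.049 and 0.0565 m and angle between inner_knob's own z axis and vertical below 0.05 rad)).
It fails at once if the lids are dropped or slammed onto the crock (faster than 0.3 m/s within 40 mm of the seat) (horizontal distance between inner_knob and crock_mouth below 0.03 m and z of inner_knob in the frame of crock_mouth below 0.093 m and linear speed of inner_lid above 0.3 m/s).
It fails at once if the crock is pushed or tipped (distance of crock from where it was at the start of the episode above 0.02 m or angle between crock_mouth's own z axis and vertical above 0.15 rad).
It fails at once if a bystander is disturbed (distance of any of jar, mortar, shaker, spoon, mug from where it was at the start of the episode above 0.03 m).
It also fails if it takes over 61 s, if anything falls off the work surface, if the arm or the gripper's body presses on something with over 40 N, if the wrist force passes 120 N, or if a joint passes its speed limit or range.

## Robot

A 6-joint arm with a two-finger parallel gripper is mounted at the origin on the work surface. World frame = base frame: x ahead of the robot, y to its left, z up, the work surface at z = 0. Lengths are in m, angles in rad, forces in N, time in s.
With the tool pointing down it reaches from about 0.425 to 0.95 m from the base axis. Payload 3.5 kg.
Tool frame: the origin (TCP) lies at the very end of the fingers, on their centre line; the grasp point (between the pads) lies 19 mm behind it; y points along the fingers, x is the direction in which the jaws open and shut, and the axes are right-handed (so a half turn about y gives the same grasp; the last joint's range is limited). The gripper opens to 85 mm and grips with 20 to 120 N. Pads are 22 mm wide; open, the fingers measure 114 mm over their backs; the gripper's body (76 mm by 85 mm) begins 54 mm behind the grasp point. The pads swing forward as they close: fully open they stand 13 mm farther back than shut.
Start: joints at [-0.15, 0.286, 1.577, -0, 1.279, -0.15], TCP at [0.675, 0, 0.231] pointing down, gripper open.
Joint ranges: [-2.77, 2.77], [-0.9, 2.22], [0.21, 2.48], [-1.53, 4.67], [0.24, 2.81], [-2.84, 2.84]. Speed limits (rad/s): [2.79, 2.79, 3.14, 3.14, 3.14, 3.14].

## Interface

Orientations are given as a unit quaternion [w, x, y, z].
In Python, from bench import manip gives the robot as it stands.
- The arm moves only by the tool move_arm, never from a script. Its argument "commands" is a list of rows, each an object with "linear": the shift along the tool's x, y, z in cm, a list of three; "spin": the turn about the tool's y in rad. In form: [{"linear": [dx, dy, dz], "spin": spin}, ...]. A call has 1 to 5 rows; each row shifts and turns the commanded pose from where the row before left it, along the tool's axes as they then stand; what a row does not reach is not made up. A row lasts 1/12 s, in which the tool goes at most 41.7 mm and 7.16 degrees, less where a joint would pass 70% of its speed; a pose out of reach is approached as far as the arm can. A call is refused whole if a number of a shift passes 4.17 or a number of a turn 0.125, either way. A call with a gripper value outside its range is refused whole. "hand" is the closure, from 0 (fully open) to 1 (shut), set as the call begins (left out, the last holds). The fingers move at their own pace and stop on an object; "grip_force" is the grip in N (left out, the last holds). Time passes only in rows, so rows that do not move let the fingers close. It gives the time, the measured TCP pose, the force and the opening at its end, in the units of the state.
- manip.sense(): the state, without advancing time (a new reading comes with each control period).
- manip.grab_frame(name): name is "scene" or "side" or "wrist"; returns the picture (384x512x3 uint8, red, green, blue); there is no depth.
- manip.get_calibration(name): a dict with "K" (3x3 intrinsics, pixels), "origin" and "attitude" of the camera in the world; the wrist camera has in their place "tool_from_camera" (4x4, takes a point from camera to tool coordinates, whose origin is the TCP and whose axes are the tool frame's). Camera axes: x right, y up, looking along -z (the intrinsics and any distortion apply to the point x, -y, -z); pixel columns grow to the right and rows downward; lengths in m; the calibration is good to about 2 mm. A picture is of the moment at which its call begins: read the wrist's pose just before it. get_calibration takes no time and is no camera call.
- manip.finish_job(): hands the job in, once; it reports no verdict.
The state is a dict: "time_s": time; "qpos": joint angles; "joint_vel": joint speeds; "joint_efforts": joint torques, N m; "tcp_pos": TCP position; "ee_rot": TCP orientation; "contact_force": force on the tool from outside, world axes, zero at the start; "torque": the same for the moment, N m; "grip_width": finger opening in m.
Only numpy, scipy, OpenCV 4.12 (cv2) and the standard library are available. Lean on these libraries where they do the work, as an engineer would, in place of code of your own. Each camera call takes 0.05 s, during which the arm holds its last target.

## Working session

There is one attempt and no reset: what is moved stays moved. The work goes in short steps, Python scripts to look and compute and a tool call to move; the robot and the scene stay as the last step left them, time stands still between calls to the robot, and variables do not carry over. Pictures are saved under pics/ and viewed, and the job is handed in when it is done.

Besides the shell and the picture viewer there is one more tool, called in YAML: its name, and indented under it one key for each argument. move_arm: Moves the arm, as the interface text tells. Its arguments: {"type":"object","properties":{"commands":{"type":"array"},"hand":{"type":"number"},"grip_force":{"type":"number"}},"required":["commands"]}

```bash
ls; mkdir -p pics; cat > h.py <<'E'
import sys; sys.path.insert(0,'.')
import numpy as np, cv2
from bench import manip
from scipy.spatial.transform import Rotation as R
E
python3 - <<'E'
from h import *
print(manip.sense())
for n in("scene","side","wrist"):
    print(n,manip.get_calibration(n))
for n in("scene","side"):
    cv2.imwrite(f'pics/{n}0.png',manip.grab_frame(n)[:,:,::-1])
E
```

```text
pics
{'time_s': 0.0, 'qpos': array([-1.50014508e-01,  2.87209398e-01,  1.57816208e+00,  2.28590100e-05,
        1.27858624e+00, -1.49979844e-01]), 'joint_vel': array([ 0.00157141, -0.00061776,  0.00040206,  0.0015323 ,  0.00015268,
       -0.00169469]), 'joint_efforts': array([-1.79628755e-04, -4.05981302e+01, -2.92628127e+01, -1.54224781e-04,
        5.81841552e-03,  3.74769741e-06]), 'tcp_pos': array([6.74353261e-01, 1.23073730e-04, 2.29926090e-01]), 'ee_rot': array([ 0.70723889, -0.70697368,  0.00084022,  0.00081104]), 'contact_force': array([ 0.05052934, -0.1546958 , -0.50923487]), 'torque': array([-0.01155274, -0.04863651, -0.00691139]), 'grip_width': 0.08545329300585296}
scene {'K': array([[356.34411065,   0.        , 251.1362968 ],
       [  0.        , 356.34411065, 194.81796573],
       [  0.        ,   0.        ,   1.        ]]), 'origin': array([ 0.89778966, -0.60990821,  0.82006689]), 'attitude': array([0.88154255, 0.34334255, 0.10996842, 0.30480414])}
side {'K': array([[492.63957461,   0.        , 245.81720962],
       [  0.        , 492.63957461, 189.74174653],
       [  0.        ,   0.        ,   1.        ]]), 'origin': array([ 0.16361706, -1.21278833,  0.83932081]), 'attitude': array([ 0.86887575,  0.47363589, -0.06862478, -0.12654886])}
wrist {'K': array([[272.60329922,   0.        , 253.98182272],
       [  0.        , 272.60329922, 187.46139369],
       [  0.        ,   0.        ,   1.        ]]), 'tool_from_camera': array([[ 9.99999265e-01,  9.01791311e-04,  8.11018510e-04,
        -1.12307494e-05],
       [ 5.09726205e-04,  2.94280793e-01, -9.55718868e-01,
        -1.43378909e-01],
       [-1.10052614e-03,  9.55718579e-01,  2.94280117e-01,
         7.42538058e-02],
       [ 0.00000000e+00,  0.00000000e+00,  0.00000000e+00,
         1.00000000e+00]])}
```

View pics/scene0.png

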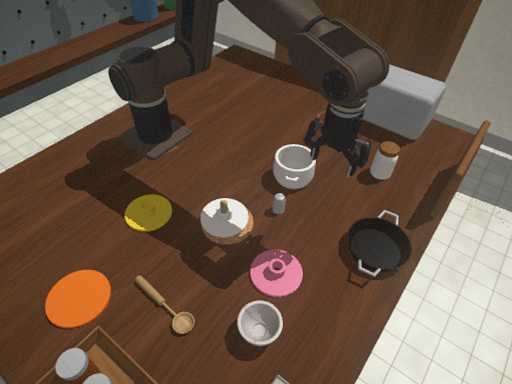

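View pics/side0.png

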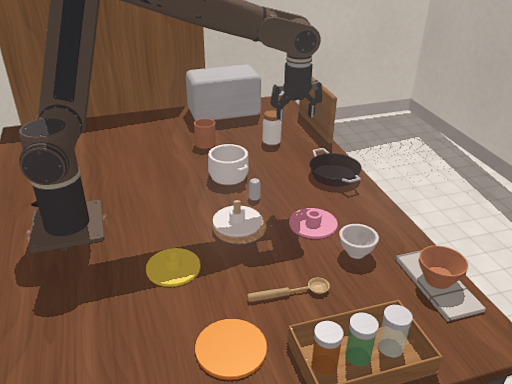

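The lids are at scene (225,212) and side (238,216), white with a wooden knob, on cork. The pink lid at scene (277,272), the yellow lid at (148,212) and the orange disc at (79,298) are look-alikes to leave alone. The crock is at scene (294,165) and side (228,164). I'll confirm with enlarged crops.

```bash
python3 - <<'E'
from h import *
a=cv2.imread('pics/scene0.png');b=cv2.imread('pics/side0.png')
f=lambda im,x,y,w,h,s:cv2.resize(im[y:y+h,x:x+w],None,fx=s,fy=s,interpolation=cv2.INTER_CUBIC)
c1=f(a,190,135,140,110,5); c2=f(b,190,135,100,110,5)
cv2.imwrite('pics/cs.png',c1);cv2.imwrite('pics/cd.png',c2)
E
```

```text
(no output)
```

View pics/cs.png

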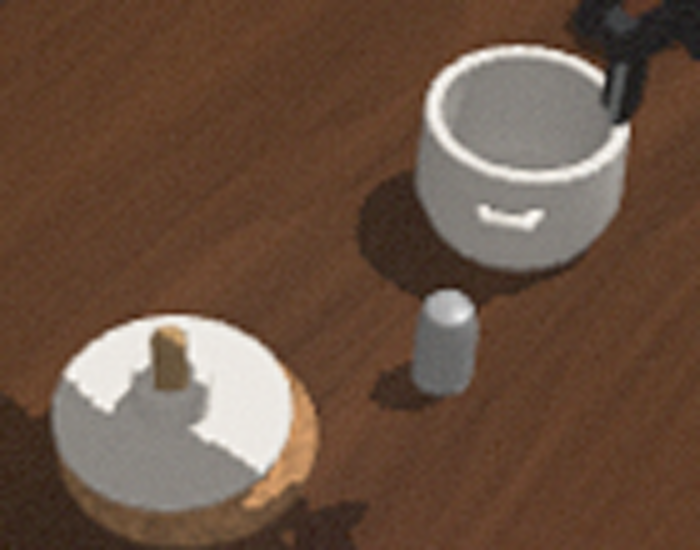

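View pics/cd.png

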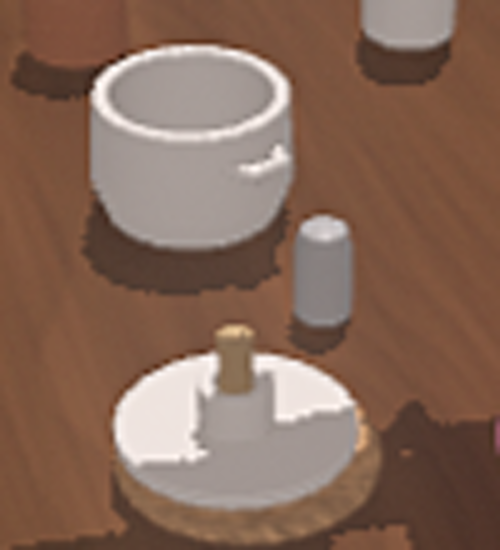

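The crops show a white lid with a wooden knob on cork: scene knob centre ≈ (224.2,206.6), side ≈ (237,207.2). The crock rim is centred near scene (295.5,158) and side (228,153.5). The gripper slightly hides the rim in the scene view.

```bash
cat >> h.py <<'E'
def cam(n):
    c=manip.get_calibration(n);q=c['attitude']
    return c['K'],np.array(c['origin']),R.from_quat([q[1],q[2],q[3],q[0]]).as_matrix()
def wcam(s):
    c=manip.get_calibration('wrist');T=c['tool_from_camera'];q=s['ee_rot']
    Rt=R.from_quat([q[1],q[2],q[3],q[0]]).as_matrix()
    return c['K'],s['tcp_pos']+Rt@T[:3,3],Rt@T[:3,:3]
def ray(C,uv):
    K,o,A=C;uv=np.atleast_2d(uv).astype(float)
    d=np.c_[(uv[:,0]-K[0,2])/K[0,0],-(uv[:,1]-K[1,2])/K[1,1],-np.ones(len(uv))]
    return o,d@A.T
def plane(C,uv,z):
    o,d=ray(C,uv);return o+d*((z-o[2])/d[:,2])[:,None]
def proj(C,P):
    K,o,A=C;p=(np.atleast_2d(P)-o)@A
    return np.c_[K[0,0]*p[:,0]/-p[:,2]+K[0,2],K[1,1]*p[:,1]/p[:,2]+K[1,2]]
def tri(rs):
    M=np.zeros((3,3));b=np.zeros(3)
    for o,d in rs:
        d=d[0]/np.linalg.norm(d[0]);P=np.eye(3)-np.outer(d,d);M+=P;b+=P@o
    return np.linalg.solve(M,b)
def circ(P):
    A=np.c_[2*P[:,:2],np.ones(len(P))];s=np.linalg.lstsq(A,(P[:,:2]**2).sum(1),rcond=None)[0]
    r=np.sqrt(s[2]+s[0]**2+s[1]**2);return s[:2],r,np.linalg.norm(P[:,:2]-s[:2],axis=1)-r
E
python3 - <<'E'
from h import *
S,D=cam('scene'),cam('side')
print('knob tri',tri([ray(S,(224.2,206.6)),ray(D,(237,207.2))]),plane(S,(224.2,206.6),.075),plane(D,(237,207.2),.075))
for n,C,cx,cy in(('scene',S,294,158),('side',D,228,153)):
    im=cv2.imread(f'pics/{n}0.png')
    m=(im.min(2)>185).astype(np.uint8)
    k,l,st,ce=cv2.connectedComponentsWithStats(m,connectivity=8)
    for i in range(1,k):
        if abs(ce[i][0]-cx)<15 and abs(ce[i][1]-cy)<15 and st[i][4]>50:
            ys,xs=np.where(l==i);P=plane(C,np.c_[xs,ys],.085)
            # mid-rim circle fit: outer hull
            h=cv2.convexHull(np.c_[xs,ys].astype(np.int32))[:,0]
            ph=plane(C,h,.085)
            print(n,st[i],'mid',circ(P)[:2],'hull',circ(ph)[:2],np.abs(circ(ph)[2]).max())
E
```

```text
knob tri [ 0.4560626  -0.14326066  0.06726181] [[ 0.46093054 -0.14843998  0.075     ]] [[ 0.4530437  -0.15340724  0.075     ]]
scene [276 144  40  27 177] mid (array([0.50668533, 0.13527199]), np.float64(0.05829518967072112)) hull (array([0.5067886 , 0.13497482]), np.float64(0.06162791702457345)) 0.0016495347102342475
side [209 144  39  19 156] mid (array([0.50279497, 0.13367359]), np.float64(0.05809134567182668)) hull (array([0.5025228 , 0.13334596]), np.float64(0.06186604352723814)) 0.001654745915493333
```

move_arm:
  commands:
    - {"linear":[-3.1,0,-2.1],"spin":0}
    - {"linear":[-3.1,0,-2.1],"spin":0}
    - {"linear":[-3.1,0,-2.1],"spin":0}
    - {"linear":[-3.1,0,-2.1],"spin":0}
    - {"linear":[-3.1,0,-2.1],"spin":0}
  hand: 0
  grip_force: 60

```text
time_s: 0.52
tcp_pos: [0.5181, -0.1054, 0.2305]
ee_rot: [0.707, -0.707, 0.0, 0.001]
contact_force: [0.7, -0.0, 0.1]
grip_width: 0.0855
```

move_arm:
  commands:
    - {"linear":[-3.1,0,-2.2],"spin":0}
    - {"linear":[-3.1,0,-2.2],"spin":0}
    - {"linear":[0,0,0],"spin":0}
    - {"linear":[0,0,0],"spin":0}

```text
time_s: 0.85
tcp_pos: [0.4567, -0.1497, 0.231]
ee_rot: [0.707, -0.707, 0.001, -0.001]
contact_force: [0.3, -0.1, 0.5]
grip_width: 0.0858
```

```bash
python3 - <<'E'
from h import *
s=manip.sense();print(s['time_s'],s['tcp_pos'],s['ee_rot'],s['contact_force'])
im=manip.grab_frame('wrist')[:,:,::-1];cv2.imwrite('pics/w1.png',im)
cv2.imwrite('pics/s1.png',manip.grab_frame('scene')[:,:,::-1])
cv2.imwrite('pics/d1.png',manip.grab_frame('side')[:,:,::-1])
W=wcam(s);print(proj(W,[[.457,-.151,.075]]))
E
```

```text
0.85 [ 0.45671988 -0.14973636  0.23101871] [ 0.70720006 -0.70701155  0.00117116 -0.00116989] [ 0.34215111 -0.09591342  0.49899999]
[[254.45043065 173.40956671]]
```

View pics/w1.png

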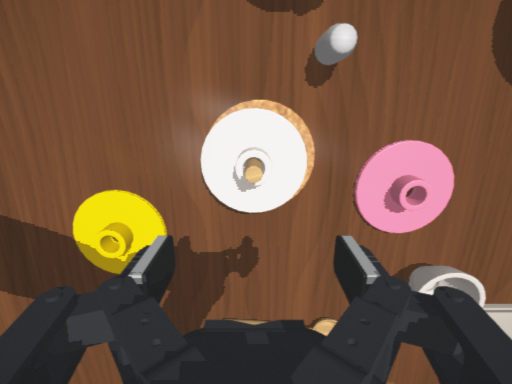

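View pics/s1.png

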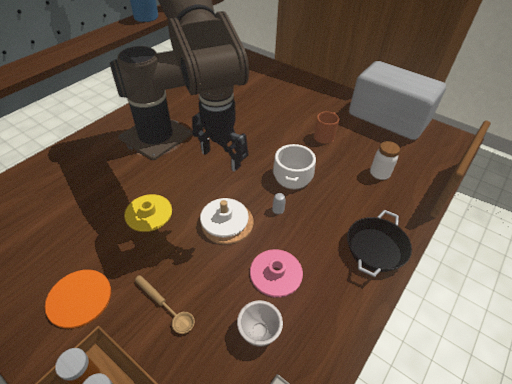

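The wrist view shows the white plate centred near (254,161), the knob top at (254,173) (prediction 254.5,173.4), and the pads at (155,255) and (355,255). The pink and yellow lids are to either side.

```bash
python3 - <<'E'
from h import *
im=cv2.imread('pics/w1.png');s=manip.sense();W=wcam(s);S,D=cam('scene'),cam('side')
hsv=cv2.cvtColor(im,cv2.COLOR_BGR2HSV)
m=((hsv[...,1]<40)&(hsv[...,2]>200)).astype(np.uint8);m[:, :190]=0;m[:,320:]=0;m[:90]=0;m[225:]=0
k,l,st,ce=cv2.connectedComponentsWithStats(m);i=1+np.argmax(st[1:,4]);print(st[i])
h=cv2.convexHull(np.argwhere(l==i)[:,::-1].astype(np.int32))[:,0]
c=circ(plane(W,h,.032));print('plate',c[0],c[1],abs(c[2]).max())
w=((hsv[...,0]<25)&(hsv[...,1]>70)).astype(np.uint8);w[:160]=0;w[195:]=0;w[:,:240]=0;w[:,270:]=0
k,l,st,ce=cv2.connectedComponentsWithStats(w);i=1+np.argmax(st[1:,4]);print(st[i],ce[i],plane(W,ce[i],.09))
cv2.imwrite('pics/w1c.png',cv2.resize(im[140:200,220:290],None,fx=8,fy=8,interpolation=cv2.INTER_CUBIC))
for n,C,cx,cy in(('s1',S,294,158),('d1',D,228,153)):
    im=cv2.imread(f'pics/{n}.png')
    m=(im.min(2)>185).astype(np.uint8)
    k,l,st,ce=cv2.connectedComponentsWithStats(m,connectivity=8)
    for i in range(1,k):
        if abs(ce[i][0]-cx)<15 and abs(ce[i][1]-cy)<15 and st[i][4]>50:
            ys,xs=np.where(l==i)
            h=cv2.convexHull(np.c_[xs,ys].astype(np.int32))[:,0]
            ph=plane(C,h,.085)
            print(n,st[i],'hull',circ(ph)[:2],np.abs(circ(ph)[2]).max())
E
```

```text
[ 201  108  106  104 7961]
plate [ 0.45769674 -0.14686555] 0.06754415165633333 0.0003292376105844125
[245 160  18  23 347] [253.32276657 170.63112392] [[ 0.45770146 -0.1430857   0.09      ]]
s1 [276 144  40  27 201] hull (array([0.5067334 , 0.13505311]), np.float64(0.061650765423191776)) 0.0013111262406324334
d1 [209 144  38  19 143] hull (array([0.50257257, 0.13323834]), np.float64(0.06179197163753754)) 0.0016379257991645524
```

View pics/w1c.png

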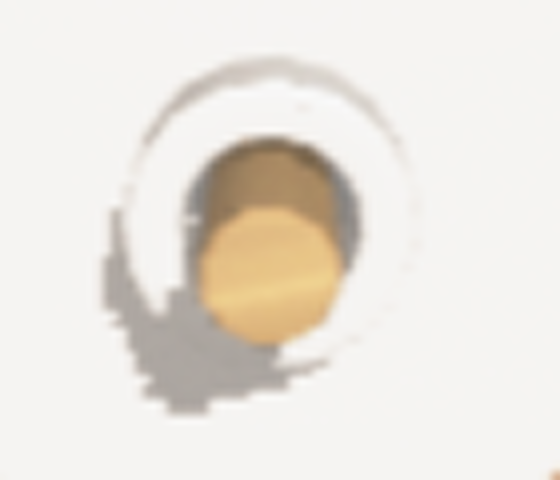

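move_arm:
  commands:
    - {"linear":[0.6,0,3.5],"spin":0}
    - {"linear":[0.6,0,3.5],"spin":0}
    - {"linear":[0.6,0,3.5],"spin":0}
    - {"linear":[0.6,0,3.5],"spin":0}
    - {"linear":[0.6,0,3.5],"spin":0}

```text
time_s: 1.42
tcp_pos: [0.4886, 0.0288, 0.2313]
ee_rot: [0.707, -0.707, -0.001, 0.001]
contact_force: [0.4, 0.1, -0.0]
grip_width: 0.0854
```

move_arm:
  commands:
    - {"linear":[0.6,0,3.5],"spin":0}
    - {"linear":[0.6,0,3.5],"spin":0}
    - {"linear":[0.6,0,3.5],"spin":0}
    - {"linear":[0,0,0],"spin":0}
    - {"linear":[0,0,0],"spin":0}

```text
time_s: 1.83
tcp_pos: [0.5061, 0.1339, 0.2309]
ee_rot: [-0.707, 0.707, 0.002, -0.002]
contact_force: [-0.2, -1.1, -0.3]
grip_width: 0.0854
```

```bash
python3 - <<'E'
from h import *
s=manip.sense();print(s['time_s'],s['tcp_pos'],s['ee_rot'],s['contact_force'])
im=manip.grab_frame('wrist')[:,:,::-1].copy();cv2.imwrite('pics/w2.png',im)
W=wcam(s);print(proj(W,[[.5045,.1345,.085]]))
m=(im.min(2)>200).astype(np.uint8)
k,l,st,ce=cv2.connectedComponentsWithStats(m)
for i in range(1,k):
    if st[i,4]>150:
        h=cv2.convexHull(np.argwhere(l==i)[:,::-1].astype(np.int32))[:,0];c=circ(plane(W,h,.085));print(st[i],ce[i],c[:2],abs(c[2]).max())
# knob from w1 with recorded pose
s1=dict(tcp_pos=np.array([0.45671988,-0.14973636,0.23101871]),ee_rot=np.array([0.70720006,-0.70701155,0.00117116,-0.00116989]))
print('knob',plane(wcam(s1),(253.75,174.4),.09))
E
```

```text
1.8333 [0.50613622 0.13391628 0.23093518] [-0.70705106  0.70715644  0.00176169 -0.00233596] [-0.23814828 -1.10213992 -0.31205247]
[[252.81860379 173.9667467 ]]
[ 197  100  115  130 7589] [248.01568059 173.39557254] (array([0.5041238 , 0.13729851]), np.float64(0.06628990447084929)) 0.010237475293551346
[276 260  20  24 344] [286.36046512 272.52616279] (array([0.54595258, 0.01060265]), np.float64(0.014462689311526684)) 0.003443644630280773
[473 284  39  24 227] [492.82378855 299.030837  ] (array([ 0.80762732, -0.0178479 ]), np.float64(0.02425466207495631)) 0.0036744360261547378
[210 301  51  23 789] [232.86058302 312.42332066] (array([ 0.47925694, -0.06271692]), np.float64(0.031410761151509786)) 0.011339310474553835
knob [[ 0.45623637 -0.14831228  0.09      ]]
```

View pics/w2.png

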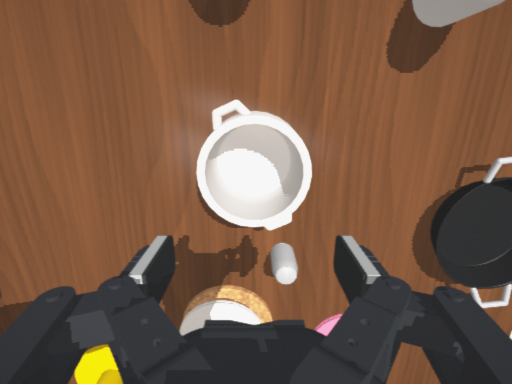

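The wrist view shows the crock with its rim centred near (254,169) and ears at (230,112) and (278,220). The ears corrupt a plain hull fit, so I'll use a robust fit, and check the noise in the pose readings.

```bash
python3 - <<'E'
from h import *
from scipy.optimize import least_squares
Q=np.array([.70710678,-.70710678,0,0])
ps=[]
for i in range(4):
    s=manip.sense();ps.append(np.r_[s['tcp_pos'],s['ee_rot']*np.sign(s['ee_rot'][0])]);im=manip.grab_frame('wrist')[:,:,::-1].copy()
ps=np.array(ps);print(ps.round(4));
def rob(P):
    c=P[:,:2].mean(0)
    r=least_squares(lambda x:np.linalg.norm(P[:,:2]-x[:2],axis=1)-x[2],[*c,.062],loss='cauchy',f_scale=.0007)
    e=np.abs(r.fun);return r.x,(np.abs(np.linalg.norm(P[:,:2]-r.x[:2],axis=1)-r.x[2])<.0015).mean()
W=wcam(dict(tcp_pos=ps[:,:3].mean(0),ee_rot=Q))
m=(im.min(2)>200).astype(np.uint8)
k,l,st,ce=cv2.connectedComponentsWithStats(m);i=1+np.argmax(st[1:,4])
cs,_=cv2.findContours((l==i).astype(np.uint8),cv2.RETR_EXTERNAL,cv2.CHAIN_APPROX_NONE)
P=max(cs,key=len)[:,0]
print('rim outer',rob(plane(W,P,.085)))
h=cv2.convexHull(P)[:,0];print('hull',rob(plane(W,h,.085)))
# edges for the mouth
cs,_=cv2.findContours((l==i).astype(np.uint8),cv2.RETR_CCOMP,cv2.CHAIN_APPROX_NONE)
for c in cs: 
    if len(c)>60: print(len(c),rob(plane(W,c[:,0],.085)))
cv2.imwrite('pics/w2c.png',cv2.resize(im[95:235,185:325],None,fx=4,fy=4,interpolation=cv2.INTER_CUBIC))
# knob with nominal commanded/averaged pose
for t in ([.4575,-.1497,.231],[.4567,-.149,.231]):
    W1=wcam(dict(tcp_pos=np.array(t),ee_rot=Q));print('knob',plane(W1,(253.75,174.4),.09)-np.array([*t[:2],0]))
print('tool-rel rim above minus',ps[:,:3].mean(0))
E
```

```text
[[ 5.061e-01  1.326e-01  2.309e-01  7.069e-01 -7.073e-01 -1.000e-03
   1.600e-03]
 [ 5.060e-01  1.316e-01  2.309e-01  7.069e-01 -7.073e-01 -3.000e-04
   9.000e-04]
 [ 5.060e-01  1.310e-01  2.310e-01  7.070e-01 -7.072e-01  1.000e-04
   4.000e-04]
 [ 5.061e-01  1.305e-01  2.311e-01  7.070e-01 -7.072e-01  4.000e-04
  -1.000e-04]]
rim outer (array([0.5055473 , 0.13579135, 0.06230575]), np.float64(0.667621776504298))
hull (array([0.50774037, 0.13052751, 0.06385841]), np.float64(0.3684210526315789))
349 (array([0.5055473 , 0.13579135, 0.06230575]), np.float64(0.667621776504298))
346 (array([0.50570772, 0.13559173, 0.05393291]), np.float64(0.5953757225433526))
knob [[-0.00048309  0.00138889  0.09      ]]
knob [[-0.00048309  0.00138889  0.09      ]]
tool-rel rim above minus [0.50604805 0.13140834 0.23099996]
```

View pics/w2c.png

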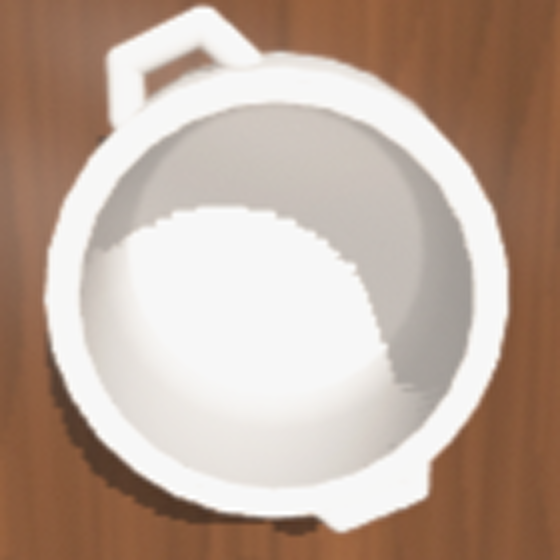

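move_arm:
  commands:
    - {"linear":[-0.6,0,-3.5],"spin":0}
    - {"linear":[-0.6,0,-3.5],"spin":0}
    - {"linear":[-0.6,0,-3.5],"spin":0}
    - {"linear":[-0.6,0,-3.5],"spin":0}
    - {"linear":[-0.6,0,-3.5],"spin":0}

```text
time_s: 2.5
tcp_pos: [0.4752, -0.0463, 0.2316]
ee_rot: [-0.707, 0.707, -0.0, 0.001]
contact_force: [0.7, -1.0, 0.6]
grip_width: 0.0853
```

move_arm:
  commands:
    - {"linear":[-0.6,0,-3.5],"spin":0}
    - {"linear":[-0.6,0,-3.5],"spin":0}
    - {"linear":[-0.7,0,-3.4],"spin":0}
    - {"linear":[0,2.5,0],"spin":0}
    - {"linear":[0,2.5,0],"spin":0}

```text
time_s: 2.92
tcp_pos: [0.4574, -0.1519, 0.183]
ee_rot: [-0.706, 0.708, -0.0, 0.004]
contact_force: [-0.6, 0.3, -0.4]
grip_width: 0.0857
```

move_arm:
  commands:
    - {"linear":[0,0,0],"spin":0}
    - {"linear":[0,0,0],"spin":0}
    - {"linear":[0,0,0],"spin":0}
    - {"linear":[0,0,0],"spin":0}
    - {"linear":[0,0,0],"spin":0}

```text
time_s: 3.33
tcp_pos: [0.458, -0.1482, 0.1832]
ee_rot: [-0.707, 0.708, 0.001, 0.001]
contact_force: [0.8, 1.0, 0.4]
grip_width: 0.0855
```

```bash
python3 - <<'E'
from h import *
s=manip.sense();print(s['time_s'],s['tcp_pos'],s['ee_rot'],s['contact_force'])
im=manip.grab_frame('wrist')[:,:,::-1].copy();cv2.imwrite('pics/w3.png',im)
W=wcam(s);p=proj(W,[[.457,-.148,.09]])[0];print(p)
x,y=int(p[0])-50,int(p[1])-40
cv2.imwrite('pics/w3c.png',cv2.resize(im[y:y+80,x:x+100],None,fx=7,fy=7,interpolation=cv2.INTER_CUBIC));print(x,y)
hsv=cv2.cvtColor(im,cv2.COLOR_BGR2HSV)
m=((hsv[...,1]<40)&(hsv[...,2]>200)).astype(np.uint8)
k,l,st,ce=cv2.connectedComponentsWithStats(m);i=1+np.argmax(st[1:,4]);print(st[i])
h=cv2.convexHull(np.argwhere(l==i)[:,::-1].astype(np.int32))[:,0]
c=circ(plane(W,h,.032));print('plate',c[0],c[1],abs(c[2]).max())
E
```

```text
3.3333 [ 0.45797949 -0.14819614  0.1831774 ] [-0.70653528  0.7076763   0.00123619  0.00079209] [0.78981713 0.96508197 0.40922004]
[252.84185931 188.58332064]
202 148
[  192   110   121   118 10150]
plate [ 0.45579308 -0.14790307] 0.0672267624620033 0.000368591820153058
```

View pics/w3c.png

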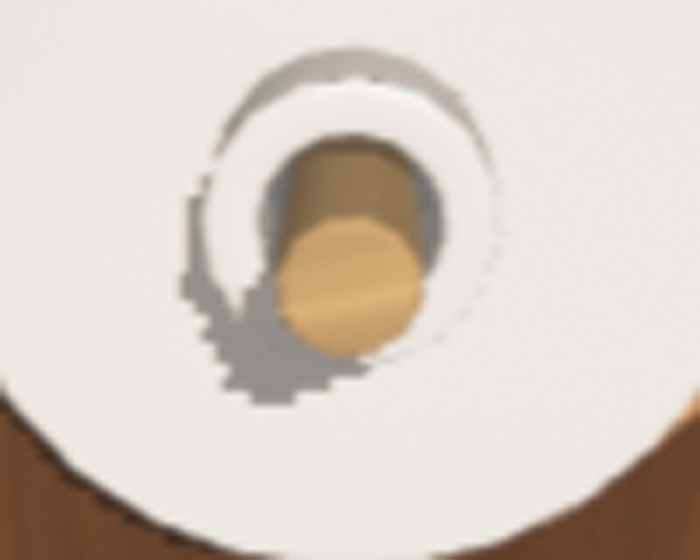

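The knob top is at wrist pixel (252.1,189.0), which gives a knob at ≈ (0.4565,-0.148). I'm descending with the fingers open on either side of it.

move_arm:
  commands:
    - {"linear":[-0.15,3,0],"spin":0}
    - {"linear":[0,3,0],"spin":0}
    - {"linear":[0,2.5,0],"spin":0}
    - {"linear":[0,1.5,0],"spin":0}
    - {"linear":[0,1,0],"spin":0}

```text
time_s: 3.8
tcp_pos: [0.4548, -0.1472, 0.0698]
ee_rot: [0.707, -0.707, 0.0, 0.001]
contact_force: [-0.6, -0.4, 1.0]
grip_width: 0.0855
```

move_arm:
  commands:
    - {"linear":[0,0.6,0],"spin":0}
    - {"linear":[0,0,0],"spin":0}
    - {"linear":[0,0,0],"spin":0}
    - {"linear":[0,0,0],"spin":0}
    - {"linear":[0,0,0],"spin":0}

```text
time_s: 4.22
tcp_pos: [0.4564, -0.1485, 0.0667]
ee_rot: [-0.707, 0.708, 0.001, 0.001]
contact_force: [0.6, -0.3, 0.0]
grip_width: 0.0854
```

```bash
python3 - <<'E'
from h import *
s=manip.sense();print(s['time_s'],s['tcp_pos'],s['ee_rot'],s['contact_force'])
a=manip.grab_frame('wrist')[:,:,::-1];b=manip.grab_frame('side')[:,:,::-1]
cv2.imwrite('pics/w4.png',np.hstack([cv2.resize(a[150:384,130:380],(400,374)),cv2.resize(b[150:260,180:300],(400,374))]))
E
```

```text
4.2167 [ 0.45644813 -0.14848575  0.066672  ] [-0.70662398  0.7075883   0.00085472  0.0007916 ] [ 0.56145722 -0.32698569  0.03135933]
```

View pics/w4.png

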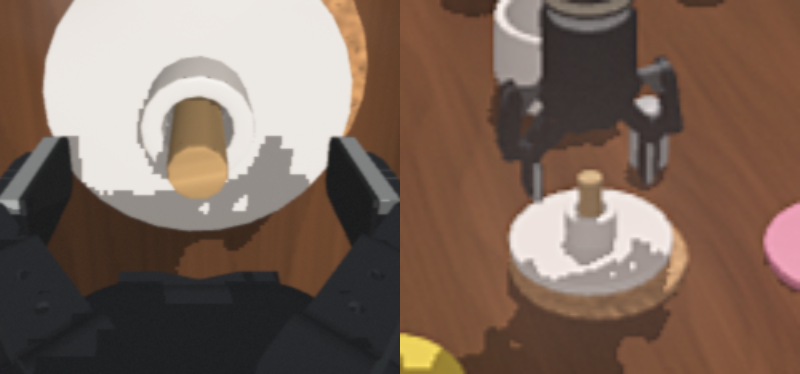

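```bash
python3 - <<'E'
from h import *
s=manip.sense();Q=np.array([.70710678,-.70710678,0,0])
for q in(s['ee_rot'],Q):
    W=wcam(dict(tcp_pos=s['tcp_pos'],ee_rot=q))
    print('knob',proj(W,[.4564,-.148,.09]).round(1),'tips',proj(W,[[.4564-.043,-.148,.08],[.4564+.043,-.148,.08],[.4564-.043,-.137,.08],[.4564-.043,-.159,.08]]).round(1).tolist(),plane(W,(253,257.6),.09))
D=cam('side');print('side',proj(D,[[.4564-.05,-.148,.08],[.4564+.05,-.148,.08],[.4564,-.148,.09]]).round(1).tolist())
E
```

```text
knob [[254.9 258.5]] tips [[174.4, 248.4], [335.2, 248.2], [172.5, 229.7], [176.1, 266.3]] [[ 0.45545049 -0.14750801  0.09      ]]
knob [[254.8 258.4]] tips [[174.3, 248.3], [335.2, 248.2], [172.5, 229.6], [176.1, 266.2]] [[ 0.45549138 -0.14753262  0.09      ]]
side [[219.8, 207.4], [255.2, 201.4], [237.6, 201.4]]
```

Everything matches: left tip predicted near (174,240) in the wrist view, knob top at (253,258). I'm going 2 mm lower and closing.

move_arm:
  commands:
    - {"linear":[-0.05,0.2,0],"spin":0}
    - {"linear":[0,0,0],"spin":0}
    - {"linear":[0,0,0],"spin":0}

```text
time_s: 4.57
tcp_pos: [0.4549, -0.1479, 0.0633]
ee_rot: [0.707, -0.707, 0.0, 0.0]
contact_force: [0.1, -0.4, -0.2]
grip_width: 0.0853
```

move_arm:
  commands:
    - {"linear":[0,0,0],"spin":0}
    - {"linear":[0,0,0],"spin":0}
    - {"linear":[0,0,0],"spin":0}
    - {"linear":[0,0,0],"spin":0}
    - {"linear":[0,0,0],"spin":0}
  hand: 1
  grip_force: 60

```text
time_s: 4.98
tcp_pos: [0.455, -0.148, 0.0633]
ee_rot: [0.707, -0.707, 0.0, -0.0]
contact_force: [-0.9, 0.0, -0.1]
grip_width: 0.0256
```

move_arm:
  commands:
    - {"linear":[0,0,0],"spin":0}
    - {"linear":[0,0,0],"spin":0}
    - {"linear":[0,0,0],"spin":0}
    - {"linear":[0,0,0],"spin":0}
    - {"linear":[0,0,0],"spin":0}

```text
time_s: 5.4
tcp_pos: [0.4553, -0.1481, 0.0635]
ee_rot: [-0.707, 0.707, 0.0, 0.0]
contact_force: [2.4, 0.5, -0.4]
grip_width: 0.0181
```

```bash
python3 - <<'E'
from h import *
s=manip.sense();print(s['time_s'],s['tcp_pos'],s['contact_force'],s['grip_width'])
a=manip.grab_frame('wrist')[:,:,::-1];b=manip.grab_frame('side')[:,:,::-1]
cv2.imwrite('pics/w5.png',np.hstack([cv2.resize(a[150:384,130:380],(400,374)),cv2.resize(b[150:260,180:300],(400,374))]))
E
```

```text
5.4 [ 0.45534383 -0.14808088  0.06348805] [ 2.37026813  0.49625608 -0.359301  ] 0.01811807203563647
```

View pics/w5.png

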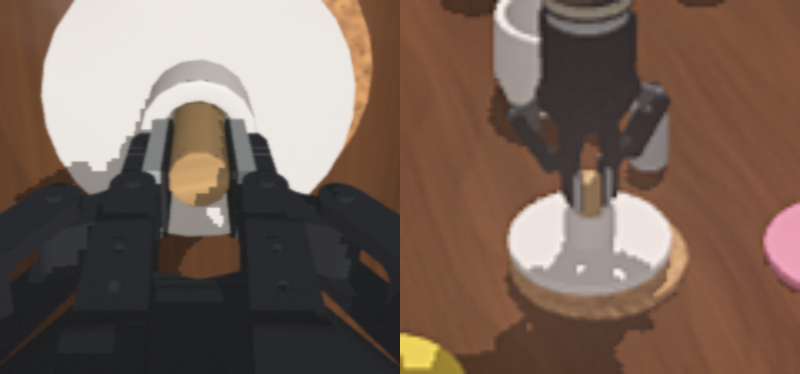

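Both pads are on the knob (opening 18 mm, pads at crop (160,150) and (240,150)) and clear of the collar top. Now lifting.

move_arm:
  commands:
    - {"linear":[0,-0.5,0],"spin":0}
    - {"linear":[0,-1,0],"spin":0}
    - {"linear":[0,-1.5,0],"spin":0}
    - {"linear":[0,-1.5,0],"spin":0}
    - {"linear":[0,-1.5,0],"spin":0}

```text
time_s: 5.92
tcp_pos: [0.4536, -0.1473, 0.1233]
ee_rot: [0.708, -0.707, 0.001, 0.001]
contact_force: [0.8, 0.5, -3.8]
grip_width: 0.018
```

move_arm:
  commands:
    - {"linear":[0,-1.5,0],"spin":0}
    - {"linear":[0,-1.5,0],"spin":0}
    - {"linear":[0,-1.5,0],"spin":0}
    - {"linear":[0,-1,0],"spin":0}
    - {"linear":[0,-0.5,0],"spin":0}

```text
time_s: 6.33
tcp_pos: [0.455, -0.148, 0.1847]
ee_rot: [-0.707, 0.707, 0.0, 0.0]
contact_force: [0.4, 0.1, -5.3]
grip_width: 0.018
```

move_arm:
  commands:
    - {"linear":[0,0,0],"spin":0}
    - {"linear":[0,0,0],"spin":0}
    - {"linear":[0,0,0],"spin":0}
    - {"linear":[0,0,0],"spin":0}
    - {"linear":[0,0,0],"spin":0}

```text
time_s: 6.75
tcp_pos: [0.4545, -0.1477, 0.1823]
ee_rot: [0.707, -0.707, 0.001, 0.001]
contact_force: [-0.2, 0.4, -5.9]
grip_width: 0.0183
```

```bash
python3 - <<'E'
from h import *
s=manip.sense();print(s['time_s'],s['tcp_pos'],s['ee_rot'],s['contact_force'],s['grip_width'])
a=manip.grab_frame('wrist')[:,:,::-1];b=manip.grab_frame('side')[:,:,::-1]
cv2.imwrite('pics/w6.png',np.hstack([cv2.resize(a[90:324,130:380],(400,374)),cv2.resize(b[110:260,160:320],(400,374))]))
W=wcam(s);print(proj(W,[s['tcp_pos']+[0,0,.0265]]))
E
```

```text
6.75 [ 0.45445664 -0.14766721  0.18228244] [ 7.07464938e-01 -7.06747846e-01  6.28045335e-04  6.70270534e-04] [-0.22978652  0.43360313 -5.85392868] 0.018261445243366398
[[254.19163166 262.05846263]]
```

View pics/w6.png

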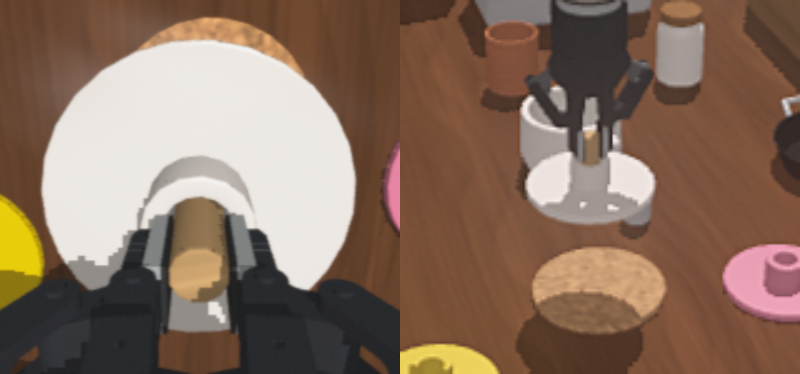

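The pair is up and nested, about 5.6 N, with the trivet bare at crop (600,288). The knob sits 0.7 mm toward +y of the tool axis. Now carrying it over the crock.

move_arm:
  commands:
    - {"linear":[0.2,0,1.2],"spin":0}
    - {"linear":[0.3,0,1.7],"spin":0}
    - {"linear":[0.45,0,2.5],"spin":0}
    - {"linear":[0.45,0,2.5],"spin":0}
    - {"linear":[0.45,0,2.5],"spin":0}

```text
time_s: 7.27
tcp_pos: [0.4735, -0.0424, 0.1833]
ee_rot: [0.707, -0.707, 0.0, -0.0]
contact_force: [-0.5, 0.0, -5.1]
grip_width: 0.0182
```

move_arm:
  commands:
    - {"linear":[0.45,0,2.5],"spin":0}
    - {"linear":[0.45,0,2.5],"spin":0}
    - {"linear":[0.45,0,2.5],"spin":0}
    - {"linear":[0.45,0,2.5],"spin":0}
    - {"linear":[0.45,0,2.5],"spin":0}

```text
time_s: 7.68
tcp_pos: [0.4958, 0.083, 0.1832]
ee_rot: [0.707, -0.707, 0.0, 0.0]
contact_force: [0.8, 0.2, -4.8]
grip_width: 0.0183
```

move_arm:
  commands:
    - {"linear":[0.45,0,2.5],"spin":0}
    - {"linear":[0.3,0,1.7],"spin":0}
    - {"linear":[0.2,0,1.1],"spin":0}
    - {"linear":[0,0,0],"spin":0}
    - {"linear":[0,0,0],"spin":0}

```text
time_s: 8.1
tcp_pos: [0.5052, 0.1344, 0.1831]
ee_rot: [-0.707, 0.707, 0.0, -0.001]
contact_force: [-1.4, -0.2, -4.1]
grip_width: 0.0181
```

move_arm:
  commands:
    - {"linear":[0,0,0],"spin":0}
    - {"linear":[0,0,0],"spin":0}
    - {"linear":[0,0,0],"spin":0}
    - {"linear":[0,0,0],"spin":0}
    - {"linear":[0,0,0],"spin":0}

```text
time_s: 8.52
tcp_pos: [0.5055, 0.1335, 0.1834]
ee_rot: [-0.707, 0.707, -0.0, 0.0]
contact_force: [-0.1, -0.6, -4.0]
grip_width: 0.0178
```

```bash
python3 - <<'E'
from h import *
s=manip.sense();print(s['time_s'],s['tcp_pos'],s['ee_rot'],s['contact_force'],s['grip_width'])
a=manip.grab_frame('wrist')[:,:,::-1];b=manip.grab_frame('side')[:,:,::-1];c=manip.grab_frame('scene')[:,:,::-1]
cv2.imwrite('pics/w7.png',np.hstack([cv2.resize(b[80:210,160:300],(400,374)),cv2.resize(c[90:220,220:360],(400,374))]))
cv2.imwrite('pics/w7w.png',a)
print(manip.sense()['tcp_pos'])
E
```

```text
8.5167 [0.50551584 0.13351211 0.18339444] [-7.07096391e-01  7.07117014e-01 -3.03961225e-04  3.60590285e-04] [-0.13760699 -0.55356009 -3.96389681] 0.017772497041397432
[0.50553435 0.13378598 0.18336519]
```

View pics/w7.png

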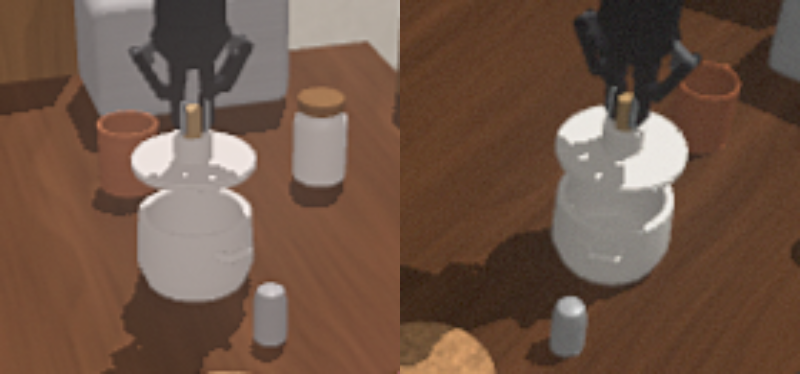

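View pics/w7w.png

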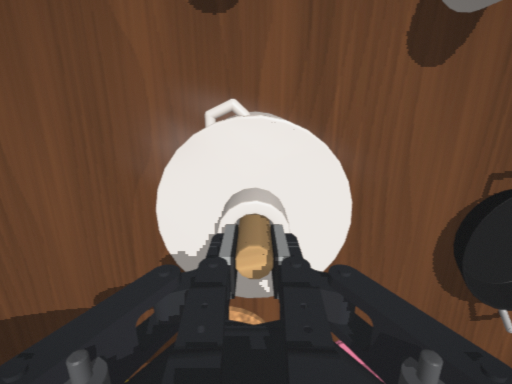

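```bash
python3 - <<'E'
from h import *
S,D=cam('scene'),cam('side')
for n,C,uv in(('side',D,(227.2,117.2)),('scene',S,(298.75,123.7))): print(n,plane(C,uv,.2095))
print(tri([ray(D,(227.2,117.2)),ray(S,(298.75,123.7))]))
im=cv2.imread('pics/w7w.png');W=wcam(dict(tcp_pos=np.array([.5055,.1335,.1834]),ee_rot=np.array([.70710678,-.70710678,0,0])))
m=(im.min(2)>175).astype(np.uint8);m[230:]=0;m[:115]=0
k,l,st,ce=cv2.connectedComponentsWithStats(m);i=1+np.argmax(st[1:,4]);print(st[i])
h=cv2.convexHull(np.argwhere(l==i)[:,::-1].astype(np.int32))[:,0];h=h[(h[:,1]<228)&((h[:,1]>130)|(h[:,0]>265))]
c=circ(plane(W,h,.1519));print('plate',c[0],c[1],abs(c[2]).max())
E
```

```text
side [[0.5035968  0.13217532 0.2095    ]]
scene [[0.50360595 0.13398271 0.2095    ]]
[0.50378715 0.13373178 0.20920368]
[  156   115   196   115 17272]
plate [0.50509432 0.13369717] 0.0672413012083433 0.0003793498466271028
```

The three cameras agree that y is about 1 mm short, with x within a millimetre or so. Nudging and descending slowly.

move_arm:
  commands:
    - {"linear":[0.05,0.8,0.1],"spin":0}
    - {"linear":[0,1,0],"spin":0}
    - {"linear":[0,1,0],"spin":0}
    - {"linear":[0,0.7,0],"spin":0}
    - {"linear":[0,0.3,0],"spin":0}

```text
time_s: 9.08
tcp_pos: [0.5044, 0.135, 0.1426]
ee_rot: [-0.707, 0.707, -0.002, -0.002]
contact_force: [-0.1, -0.1, -5.9]
grip_width: 0.0184
```

move_arm:
  commands:
    - {"linear":[0,0,0],"spin":0}
    - {"linear":[0,0,0],"spin":0}
    - {"linear":[0,0,0],"spin":0}
    - {"linear":[0,0,0],"spin":0}

```text
time_s: 9.42
tcp_pos: [0.5065, 0.1351, 0.1461]
ee_rot: [0.707, -0.707, -0.001, -0.001]
contact_force: [-0.1, 0.7, -5.8]
grip_width: 0.0183
```

```bash
python3 - <<'E'
from h import *
s=manip.sense();print(s['time_s'],s['tcp_pos'],s['contact_force'])
b=manip.grab_frame('side')[:,:,::-1];c=manip.grab_frame('scene')[:,:,::-1]
cv2.imwrite('pics/w8.png',np.hstack([cv2.resize(b[110:200,180:280],(400,360),interpolation=2),cv2.resize(c[110:200,250:350],(400,360),interpolation=2)]))
E
```

```text
9.4167 [0.50654521 0.13507247 0.14606086] [-0.0838897   0.74712459 -5.79345591]
```

View pics/w8.png

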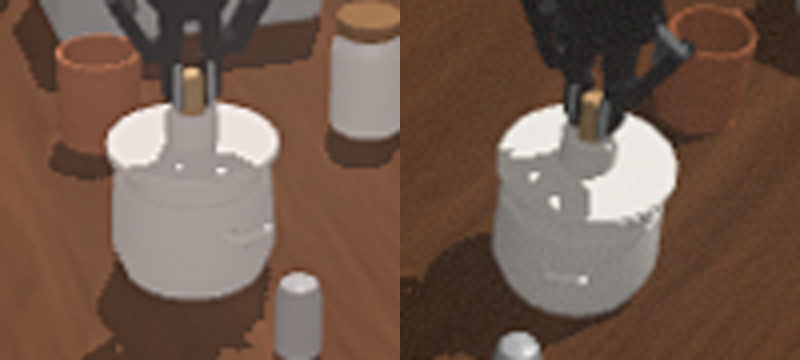

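The lid is centred over the crock about 2 cm above its seat, with no contact. Lowering in small steps and watching the force.

move_arm:
  commands:
    - {"linear":[0,0.5,0],"spin":0}
    - {"linear":[0,0.5,0],"spin":0}
    - {"linear":[0,0.4,0],"spin":0}
    - {"linear":[0,0.1,0],"spin":0}
    - {"linear":[0,0,0],"spin":0}

```text
time_s: 9.93
tcp_pos: [0.5054, 0.135, 0.1293]
ee_rot: [-0.707, 0.707, -0.001, -0.001]
contact_force: [-0.5, 0.3, -5.4]
grip_width: 0.0181
```

move_arm:
  commands:
    - {"linear":[0,0,0],"spin":0}
    - {"linear":[0,0,0],"spin":0}
    - {"linear":[0,0.1,0],"spin":0}
    - {"linear":[0,0.1,0],"spin":0}
    - {"linear":[0,0,0],"spin":0}

```text
time_s: 10.35
tcp_pos: [0.5059, 0.135, 0.1282]
ee_rot: [-0.707, 0.707, -0.0, -0.0]
contact_force: [-0.6, 0.1, -4.7]
grip_width: 0.0182
```

move_arm:
  commands:
    - {"linear":[0,0.1,0],"spin":0}
    - {"linear":[0,0,0],"spin":0}
    - {"linear":[0,0,0],"spin":0}
    - {"linear":[0,0,0],"spin":0}

```text
time_s: 10.68
tcp_pos: [0.506, 0.135, 0.1273]
ee_rot: [0.707, -0.707, -0.0, -0.0]
contact_force: [0.3, 0.5, -5.5]
grip_width: 0.0179
```

move_arm:
  commands:
    - {"linear":[0,0.05,0],"spin":0}
    - {"linear":[0,0.05,0],"spin":0}
    - {"linear":[0,0,0],"spin":0}
    - {"linear":[0,0,0],"spin":0}

```text
time_s: 11.02
tcp_pos: [0.5061, 0.135, 0.1265]
ee_rot: [-0.707, 0.707, 0.0, 0.0]
contact_force: [0.6, 0.2, -4.8]
grip_width: 0.018
```

move_arm:
  commands:
    - {"linear":[0,0.05,0],"spin":0}
    - {"linear":[0,0.05,0],"spin":0}
    - {"linear":[0,0,0],"spin":0}
    - {"linear":[0,0,0],"spin":0}

```text
time_s: 11.35
tcp_pos: [0.5062, 0.1351, 0.1263]
ee_rot: [-0.707, 0.707, 0.0, 0.0]
contact_force: [-3.9, -0.1, 3.4]
grip_width: 0.0181
```

Contact is clear: Fz went from -5 to +3.4 N at the expected seat height of 0.1265. Relieving slightly, checking the picture, then opening.

move_arm:
  commands:
    - {"linear":[0,-0.05,0],"spin":0}
    - {"linear":[0,0,0],"spin":0}
    - {"linear":[0,0,0],"spin":0}

```text
time_s: 11.6
tcp_pos: [0.5062, 0.135, 0.1263]
ee_rot: [-0.707, 0.707, 0.0, 0.0]
contact_force: [-2.6, -0.7, 3.7]
grip_width: 0.0178
```

```bash
python3 - <<'E'
from h import *
s=manip.sense();print(s['time_s'],s['tcp_pos'],s['contact_force'])
b=manip.grab_frame('side')[:,:,::-1];c=manip.grab_frame('scene')[:,:,::-1]
cv2.imwrite('pics/w9.png',np.hstack([cv2.resize(b[110:200,180:280],(400,360),interpolation=2),cv2.resize(c[110:200,250:350],(400,360),interpolation=2)]))
E
```

```text
11.6 [0.50618322 0.13504385 0.12630892] [-2.58239243 -0.68526267  3.65997352]
```

View pics/w9.png

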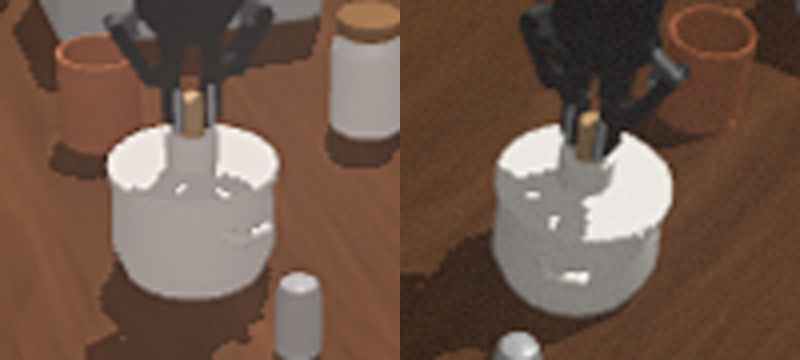

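The lid sits flush and level on the crock in both views. Letting go.

move_arm:
  commands:
    - {"linear":[0,0,0],"spin":0}
    - {"linear":[0,0,0],"spin":0}
    - {"linear":[0,0,0],"spin":0}
    - {"linear":[0,0,0],"spin":0}
    - {"linear":[0,0,0],"spin":0}
  hand: 0

```text
time_s: 12.12
tcp_pos: [0.5062, 0.135, 0.1258]
ee_rot: [0.707, -0.707, -0.0, -0.0]
contact_force: [0.1, -0.5, -0.1]
grip_width: 0.0773
```

move_arm:
  commands:
    - {"linear":[0,-1,0],"spin":0}
    - {"linear":[0,-1,0],"spin":0}
    - {"linear":[0,0,0],"spin":0}
    - {"linear":[0,0,0],"spin":0}
    - {"linear":[0,0,0],"spin":0}

```text
time_s: 12.53
tcp_pos: [0.5062, 0.1351, 0.1463]
ee_rot: [0.707, -0.707, -0.0, -0.0]
contact_force: [0.0, -1.1, 0.3]
grip_width: 0.0854
```

```bash
python3 - <<'E'
from h import *
s=manip.sense();print(s['time_s'],s['tcp_pos'],s['ee_rot'],s['contact_force'],s['grip_width'])
a=manip.grab_frame('wrist')[:,:,::-1];b=manip.grab_frame('side')[:,:,::-1];c=manip.grab_frame('scene')[:,:,::-1]
cv2.imwrite('pics/w10.png',np.hstack([cv2.resize(b[110:200,180:280],(400,360),interpolation=2),cv2.resize(c[110:200,250:350],(400,360),interpolation=2)]))
cv2.imwrite('pics/w10w.png',a)
W=wcam(s);print(proj(W,[[.5055,.135,.153],[.5055,.135,.123]]))
E
```

```text
12.5333 [0.50618965 0.1350511  0.14628552] [ 7.07134697e-01 -7.07078711e-01 -3.18053322e-04 -3.40687171e-04] [ 0.03252064 -1.11324365  0.28402615] 0.08538082410274593
[[253.04852779 242.52006354]
 [253.17722623 220.5234886 ]]
```

View pics/w10.png

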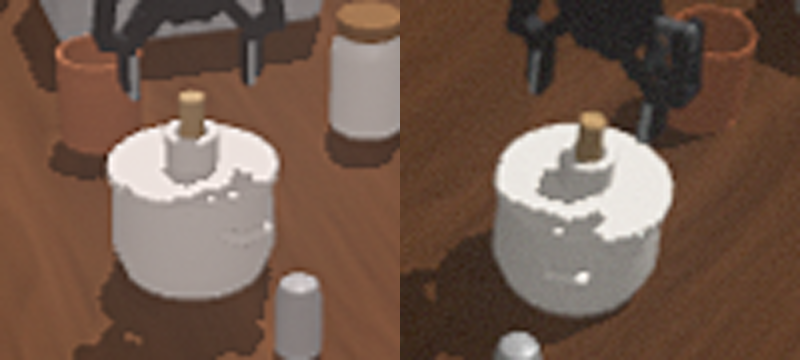

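View pics/w10w.png

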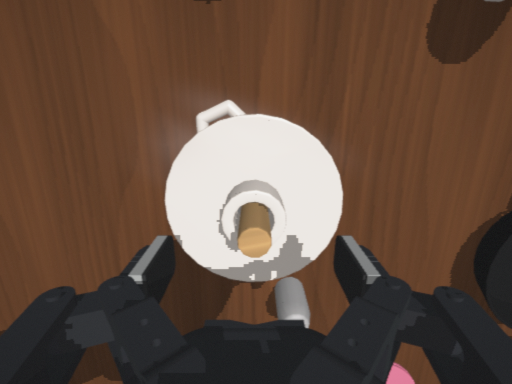

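```bash
python3 - <<'E'
from h import *
im=cv2.imread('pics/w10w.png')
cv2.imwrite('pics/w10c.png',cv2.resize(im[175:265,205:305],None,fx=7,fy=7,interpolation=cv2.INTER_CUBIC))
s=manip.sense();W=wcam(s);print(s['tcp_pos'])
m=((im.min(2)>175)).astype(np.uint8)
k,l,st,ce=cv2.connectedComponentsWithStats(m);i=l[150,254];print(st[i])
h=cv2.convexHull(np.argwhere(l==i)[:,::-1].astype(np.int32))[:,0];h=h[((h[:,1]>125)|(h[:,0]>260))&(h[:,1]<235)]
c=circ(plane(W,h,.095));print('plate',c[0],c[1],abs(c[2]).max())
E
```

```text
[0.50567386 0.13501653 0.14546408]
[  165   100   178   169 19421]
plate [0.50510617 0.13545491] 0.0669361354160474 0.00020683244080581253
```

View pics/w10c.png

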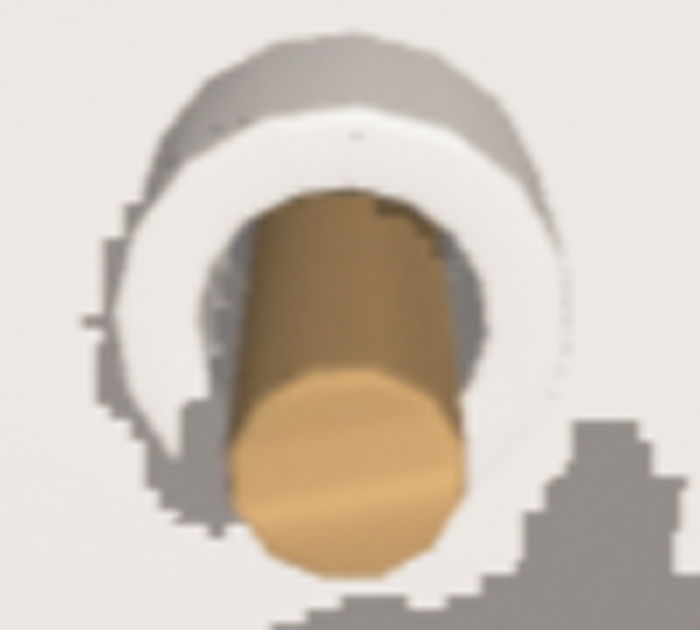

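The collar centre is at u ≈ 253.6 and the knob at (254.7,242.6), so both are within 1 mm of the tool axis. Lowering around the collar to TCP z ≈ 0.099; the plate's upper face is at 0.095.

move_arm:
  commands:
    - {"linear":[0,1,0],"spin":0}
    - {"linear":[0,1,0],"spin":0}
    - {"linear":[0,1,0],"spin":0}
    - {"linear":[0,0.8,0],"spin":0}
    - {"linear":[0,0.5,0],"spin":0}

```text
time_s: 13.1
tcp_pos: [0.5047, 0.1349, 0.1004]
ee_rot: [-0.707, 0.707, -0.001, -0.001]
contact_force: [-0.3, -0.1, -0.7]
grip_width: 0.0854
```

move_arm:
  commands:
    - {"linear":[0,0.3,0],"spin":0}
    - {"linear":[0,0,0],"spin":0}
    - {"linear":[0,0,0],"spin":0}
    - {"linear":[0,0,0],"spin":0}
    - {"linear":[0,0,0],"spin":0}

```text
time_s: 13.52
tcp_pos: [0.5065, 0.1351, 0.1005]
ee_rot: [0.707, -0.707, -0.0, -0.0]
contact_force: [-0.2, -0.8, 0.4]
grip_width: 0.0854
```

move_arm:
  commands:
    - {"linear":[0,0,0],"spin":0}
    - {"linear":[0,0,0],"spin":0}
    - {"linear":[0,0,0],"spin":0}

```text
time_s: 13.77
tcp_pos: [0.5061, 0.135, 0.1001]
ee_rot: [0.707, -0.707, -0.0, -0.0]
contact_force: [-0.6, -0.6, -0.4]
grip_width: 0.085
```

Closing gently on the collar at 30 N.

move_arm:
  commands:
    - {"linear":[0,0,0],"spin":0}
    - {"linear":[0,0,0],"spin":0}
    - {"linear":[0,0,0],"spin":0}
    - {"linear":[0,0,0],"spin":0}
    - {"linear":[0,0,0],"spin":0}
  hand: 1
  grip_force: 30

```text
time_s: 14.18
tcp_pos: [0.5059, 0.1351, 0.1001]
ee_rot: [-0.707, 0.707, -0.0, -0.0]
contact_force: [-0.1, -0.7, 0.9]
grip_width: 0.043
```

move_arm:
  commands:
    - {"linear":[0,0,0],"spin":0}
    - {"linear":[0,0,0],"spin":0}
    - {"linear":[0,0,0],"spin":0}
    - {"linear":[0,0,0],"spin":0}
    - {"linear":[0,0,0],"spin":0}

```text
time_s: 14.6
tcp_pos: [0.5059, 0.135, 0.1001]
ee_rot: [-0.707, 0.707, -0.0, -0.0]
contact_force: [-2.1, -0.1, 4.3]
grip_width: 0.0432
```

```bash
python3 - <<'E'
from h import *
s=manip.sense();print(s['time_s'],s['tcp_pos'],s['ee_rot'],s['contact_force'],s['grip_width'])
a=manip.grab_frame('wrist')[:,:,::-1];b=manip.grab_frame('side')[:,:,::-1]
cv2.imwrite('pics/w11.png',np.hstack([cv2.resize(a[110:310,150:360],(400,374),interpolation=2),cv2.resize(b[100:200,180:280],(374,374),interpolation=2)]))
E
```

```text
14.6 [0.50594427 0.13504348 0.10007944] [-7.07099454e-01  7.07114093e-01 -7.36806449e-05 -1.23696638e-04] [-2.13642116 -0.11418829  4.34391915] 0.043223443501395044
```

View pics/w11.png

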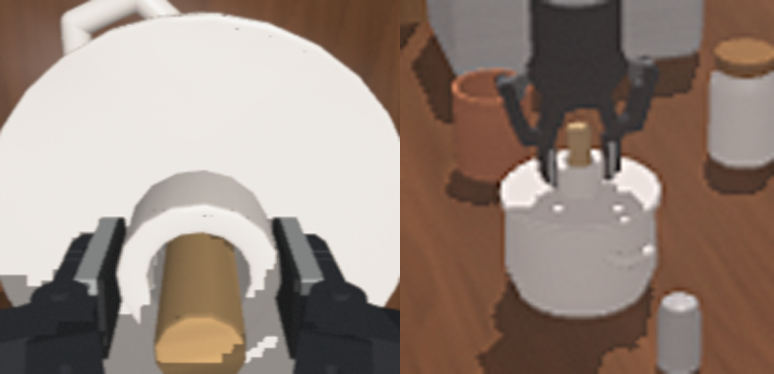

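Both pads are on the collar (opening 43 mm). Lifting straight up, slowly at first.

move_arm:
  commands:
    - {"linear":[0,-0.1,0],"spin":0}
    - {"linear":[0,-0.2,0],"spin":0}
    - {"linear":[0,-0.3,0],"spin":0}
    - {"linear":[0,-0.4,0],"spin":0}
    - {"linear":[0,-0.4,0],"spin":0}
  grip_force: 40

```text
time_s: 15.12
tcp_pos: [0.5057, 0.135, 0.1136]
ee_rot: [-0.707, 0.707, -0.0, -0.0]
contact_force: [0.1, 0.3, -3.1]
grip_width: 0.043
```

```bash
python3 - <<'E'
from h import *
s=manip.sense();print(s['time_s'],s['tcp_pos'],s['ee_rot'],s['contact_force'],s['grip_width'])
b=manip.grab_frame('side')[:,:,::-1];c=manip.grab_frame('scene')[:,:,::-1]
cv2.imwrite('pics/w12.png',np.hstack([cv2.resize(b[100:200,180:280],(400,400),interpolation=2),cv2.resize(c[100:200,250:350],(400,400),interpolation=2)]))
E
```

```text
15.1167 [0.5056969  0.13500391 0.11359062] [-7.07098035e-01  7.07115444e-01 -2.72840858e-04 -2.07217210e-04] [ 0.05303052  0.26799499 -3.05870343] 0.042994486736176694
```

View pics/w12.png

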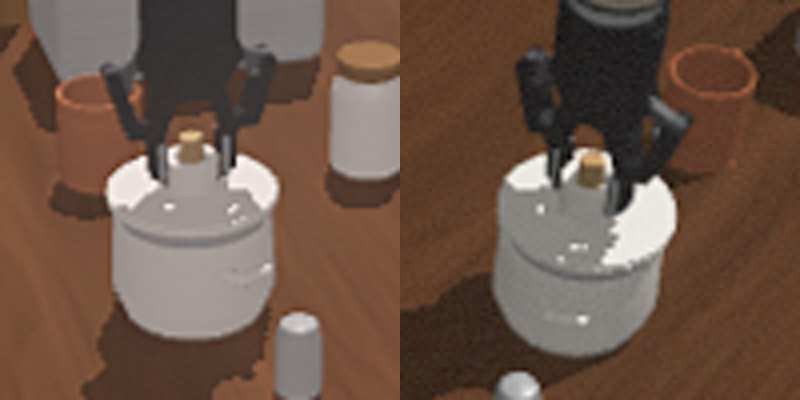

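The outer lid has risen about 14 mm while the knob stayed put, and the load is ≈ 2.5 N (outer lid alone). Going on to 12 cm.

move_arm:
  commands:
    - {"linear":[0,-0.8,0],"spin":0}
    - {"linear":[0,-1.0,0],"spin":0}
    - {"linear":[0,-1.0,0],"spin":0}
    - {"linear":[0,-1.0,0],"spin":0}
    - {"linear":[0,-1.0,0],"spin":0}

```text
time_s: 15.63
tcp_pos: [0.5064, 0.1351, 0.1635]
ee_rot: [0.707, -0.707, -0.001, -0.0]
contact_force: [-0.1, 0.4, -2.6]
grip_width: 0.0429
```

move_arm:
  commands:
    - {"linear":[0,-1.2,0],"spin":0}
    - {"linear":[0,-1.2,0],"spin":0}
    - {"linear":[0,-1.2,0],"spin":0}
    - {"linear":[0,-1.2,0],"spin":0}
    - {"linear":[0,-0.7,0],"spin":0}

```text
time_s: 16.05
tcp_pos: [0.5067, 0.1351, 0.2193]
ee_rot: [0.707, -0.707, -0.001, -0.001]
contact_force: [-0.1, 0.0, -1.9]
grip_width: 0.0431
```

move_arm:
  commands:
    - {"linear":[0,-0.4,0],"spin":0}
    - {"linear":[0,0,0],"spin":0}
    - {"linear":[0,0,0],"spin":0}
    - {"linear":[0,0,0],"spin":0}
    - {"linear":[0,0,0],"spin":0}

```text
time_s: 16.47
tcp_pos: [0.5054, 0.135, 0.2198]
ee_rot: [-0.707, 0.707, -0.001, -0.001]
contact_force: [0.2, 0.5, -1.6]
grip_width: 0.0431
```

move_arm:
  commands:
    - {"linear":[0,0,0],"spin":0}
    - {"linear":[0,0,0],"spin":0}
    - {"linear":[0,0,0],"spin":0}
    - {"linear":[0,0,0],"spin":0}
    - {"linear":[0,0,0],"spin":0}

```text
time_s: 16.88
tcp_pos: [0.506, 0.135, 0.2208]
ee_rot: [0.707, -0.707, 0.0, 0.0]
contact_force: [-0.3, 0.7, -2.2]
grip_width: 0.0429
```

```bash
python3 - <<'E'
from h import *
s=manip.sense();print(s['time_s'],s['tcp_pos'],s['ee_rot'],s['contact_force'],s['grip_width'])
b=manip.grab_frame('side')[:,:,::-1];c=manip.grab_frame('scene')[:,:,::-1]
cv2.imwrite('pics/w13.png',np.hstack([cv2.resize(b[70:210,160:300],(400,400),interpolation=2),cv2.resize(c[70:210,230:370],(400,400),interpolation=2)]))
cv2.imwrite('pics/w13s.png',c)
E
```

```text
16.8833 [0.50598093 0.13501948 0.2207826 ] [ 7.07107724e-01 -7.07105837e-01  4.30128717e-05  3.13487702e-05] [-0.29501359  0.65755542 -2.19107197] 0.042878031652545216
```

View pics/w13.png

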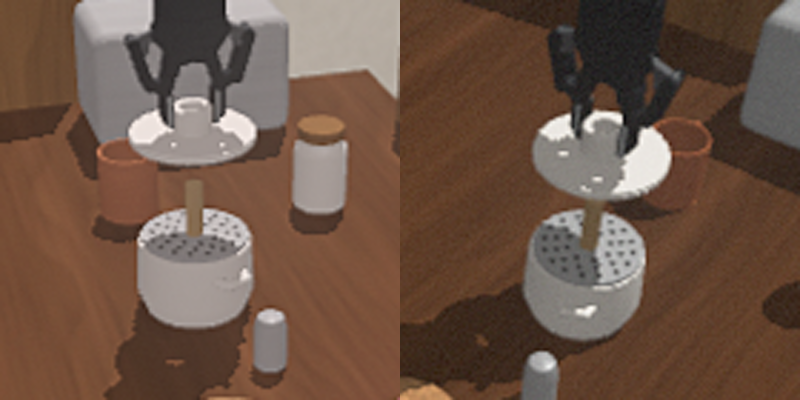

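View pics/w13s.png

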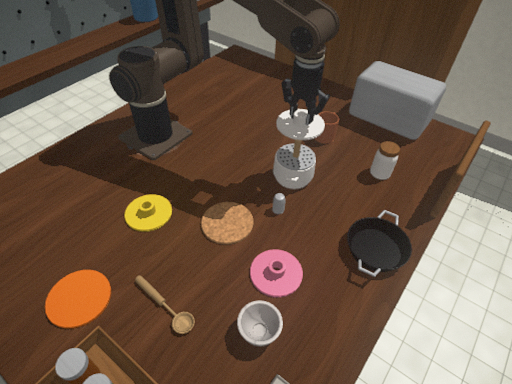

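The inner lid is seated level on the crock. The outer lid is held level about 12 cm up (TCP z from 0.100 to 0.221), and the bystanders haven't moved. Handing in.

```bash
python3 - <<'E'
from h import *
s=manip.sense();print(s['time_s'],s['tcp_pos'],s['contact_force'],s['grip_width'],abs(s['joint_vel']).max())
print(manip.finish_job())
E
```

```text
16.9833 [0.50602055 0.13503235 0.22086927] [ 0.30163769 -0.50539445 -1.82806246] 0.043029884819669274 0.0020591770560191344
the job is handed in; nothing more can be done
None
```

I lifted the nested lids by the knob, set them on the crock and let go. I then lifted the outer lid by its collar and handed in at about 17 s, still holding it. The hand-in gave no verdict, so success is judged from my own checks only.

- **Seating:** the force on the tool changed from about -5 N to +3.5 N at TCP z 0.1263, against an expected 0.1265. The seated lid looked level in both fixed cameras, and its plate measured within about 1 mm of the crock's mouth centre.
- **Lift:** the TCP rose about 12.1 cm, from 0.100 to 0.221. The load was about 2 N, which fits the outer lid alone.
- **Final state:** the arm was still and the grip opening was 43 mm. The last pictures show the outer lid level above the crock and the inner lid still seated. The crock, the bystanders and the pink and yellow look-alikes look unmoved.

**Disagreements:** the scene and side cameras differed by up to about 8 mm on the first knob position and about 4 mm in x on the crock. I used the wrist camera's relative measurements instead. The arm also took about half a second to settle after fast moves, so I measured again once it was still.

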